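# Set the cordless drill's clutch and direction for driving screws

## Task

Get the blue cordless drill ready for driving screws while it lies on its side: with a fingertip on the ribbed clutch collar behind the chuck, roll the collar round click by click until its long white line has clicked in opposite the white arrow on the blue housing, and press the orange direction button on the handle all the way in. Only touch it: do not pick up, tip or shove the drill, and leave the tape measure and the two bolts beside it where they are.

Things in the scene. Friction and masses are not known exactly. Their poses are not given: they have to be found in the camera images.
- drill: Blue and black cordless drill, loose, lying on its side, about 1.7 kg. Origin on the bench under the level barrel axis, which is 33 mm up. z up, y along the barrel to the chuck, x to handle and battery (about away from the robot). Along y: blue housing, radius 33 mm, -100 to +19; collar +26 to +50; chuck, radius 21.5, to +97; bit to +130. Battery foot x 135 to 181, y -108 to +8, 66 mm high.
- collar_crest (a point): Highest point of the clutch collar, midway along it, 64 mm above the bench, at drill x 0, y +38 mm (fixed to the drill, does not turn). The collar is a black ribbed ring of 31 mm radius, 24 mm wide; the blue housing behind it is 2 mm prouder, the chuck before it 9 mm lower. A fingertip pressed on it from above turns it by friction.
- clutch_collar (a joint): Turn of the collar, rad. 0: its white line is at the white arrow (54 degrees from the top, on the side away from the handle). Grows as the collar's top moves away from the handle (to drill -x). A detent every 0.314 rad (9.7 mm at the rim); snaps to the nearest when let go; about 2 N at the rim passes a click. Starts one to three clicks below 0; stops at -1.64 and 1.01.
- button_top (a point): Centre of the upper face of the orange direction button (moves with it): drill x 48, y -45 mm, 58.5 mm above the bench when out. 14 mm along drill x, 10.5 mm along y; 7.5 mm proud of the handle (46 mm wide, upper face 51 mm above the bench) when out, 1.5 mm when fully in.
- direction_button (a joint): Travel of the direction button straight down into the handle, m: 0 out (at the start), 0.006 fully in. About 2.5 N of friction, no spring: it stays where it is left.
- tape_measure: Yellow and black pocket tape measure, 69x91x35 mm, loose, beside the chuck on the handle's side. Origin at the centre of its underside. To be left alone.
- bolt_short: Steel hex bolt standing on its head, 18 mm across, 42 mm tall, loose, on the robot's side of the collar. Origin at the centre of its underside. To be left alone.
- bolt_long: Steel hex bolt standing on its head, 22 mm across, 53 mm tall, loose, behind the drill's handle. Origin at the centre of its underside. To be left alone.

How it is judged (in metres and radians):
At the end, for the whole second after the job is handed in: The clutch collar rests in the detent with its white line at the arrow (within 0.1 rad), the direction button is pressed in at least 4.8 of its 6 mm, the drill lies at rest on its side within 50 mm of where it lay, and the tape measure and both bolts are within 30 mm of where they stood (value of joint clutch_collar between -0.1 and 0.1 rad and value of joint direction_button above 0.0048 m and distance of drill from where it was at the start of the episode below 0.05 m and height (world z) of drill below 0.005 m and angle between drill's own z axis and vertical below 0.06 rad and linear speed of drill below 0.01 m/s and distance of each of tape_measure, bolt_short, bolt_long from where it was at the start of the episode below 0.03 m); the robot touches nothing.
It fails at once if the drill is lifted or tipped (height (world z) of drill above 0.015 m or angle between drill's own z axis and vertical above 0.2 rad).
It fails at once if the drill is shoved more than 50 mm (distance of drill from where it was at the start of the episode above 0.05 m).
It fails at once if the tape measure is moved (distance of tape_measure from where it was at the start of the episode above 0.03 m).
It fails at once if a bolt is moved, lifted or knocked over (distance of any of bolt_short, bolt_long from where it was at the start of the episode above 0.03 m or angle between any of bolt_short, bolt_long's own z axis and vertical above 0.6 rad).
It also fails if it takes over 45 s, if anything falls off the work surface, if the arm or the gripper's body presses on something with over 40 N, if the wrist force passes 120 N, or if a joint passes its speed limit or range.

## Robot

A 6-joint arm with a two-finger parallel gripper is mounted at the origin on a cart in front of the work surface, level with it; the furniture and walls round the work are solid. World frame = base frame: x ahead of the robot, y to its left, z up, the work surface at z = 0. Lengths are in m, angles in degrees, forces in N, time in s.
With the tool pointing down it reaches from about 0.225 to 0.725 m from the base axis. Payload 3.1 kg.
Tool frame: the origin (TCP) lies between the finger pads; the fingertips stand 11 mm ahead of it and the grasp point (between the pads) lies 8 mm behind it; z points along the fingers, y is the line along which they close (so a half turn about z gives the same grasp; the last joint's range is limited). The gripper opens to 85 mm and grips with 20 to 120 N. Pads are 22 mm wide; open, the fingers measure 114 mm over their backs; the gripper's body (76 mm by 85 mm) begins 54 mm behind the grasp point. The pads swing forward as they close: fully open they stand 13 mm farther back than shut.
Start: joints at [-76.65, 2.75, 5.684, 92.934, 0, 82.678], TCP at [0.185, -0.491, 0.242] pointing down, gripper open.
Joint ranges: [-166.93, 166.93], [-56.73, 111.36], [-69.38, 81.34], [-121.58, 131.49], [-85.45, 84.26], [-180, 180]. Speed limits (degrees/s): [159.86, 159.86, 180, 180, 180, 180].

## Interface

Orientations are given as [roll, pitch, yaw] about the fixed x, y, z axes, in that order (R = Rz(yaw) Ry(pitch) Rx(roll)).
In Python, from plant import bot, viewer, order gives the robot as it stands. The module is installed in compiled form; this text tells all that it offers.
- The arm moves only by the tool jog_arm, never from a script. Its argument "steps" is a list that holds one entry, the list of rows, each a list of 5 numbers: the finger opening in mm, from 0 to 85.4, then the shift along the tool's x, y, z in mm, then the turn about the tool's z in rad. A call has 1 to 8 rows; each row shifts and turns the commanded pose from where the row before left it, along the tool's axes as they then stand; what a row does not reach is not made up. A row lasts 1/8 s, in which the tool goes at most 62.5 mm and 10.7 degrees, less where a joint would pass 70% of its speed; a pose out of reach is approached as far as the arm can. A call is refused whole if a number of a shift passes 62.5 or a number of a turn 0.188, either way. A call with a gripper value outside its range is refused whole. The fingers move at their own pace and stop on an object; "grip_force" is the grip in N (left out, the last holds). Time passes only in rows, so rows that do not move let the fingers close. It gives the time, the measured TCP pose, the force, the opening and the grip force at its end, in the units of the state.
- bot.read_state(): the state, without advancing time (a new reading comes with each control period).
- viewer.read_camera(name): name is "side" or "top" or "wrist"; returns a dict with "pixels" (420x560x3 uint8, blue, green, red), "fovy" (degrees; the focal length in pixels is half the picture's height over the tangent of half this angle, whatever the lens; pixels are square), "cx", "cy" (the principal point, pixels), "R" (3x3) and "t" (3): a world point X has camera coordinates R X + t. Camera axes: x right, y down, z forward; pixel columns grow to the right and rows downward; lengths in m; the calibration is good to about 2 mm. A picture is of the moment at which its call begins. There is no depth.
- order.sign_off(): hands the job in; it is judged then, once.
The state is a dict: "time_s": time; "qpos": joint angles; "qvel": joint speeds; "effort": joint torques, N m; "tool_pos": TCP position; "tool_rot": TCP orientation; "force": force on the tool from outside, world axes, zero at the start; "ft_torque": the same for the moment, N m; "width": opening from 0.0 (shut) to 1.0 (fully open); "grip_force": force on a finger pad.
Only numpy, scipy, OpenCV 4.12 (cv2) and the standard library are available. Lean on these libraries where they do the work, as an engineer would, in place of code of your own. Each camera call takes 0.05 s, during which the arm holds its last target. There are 200 camera calls.

## Working session

There is one attempt and no reset: what is moved stays moved. The work goes in short steps, Python scripts to look and compute and a tool call to move; the robot and the scene stay as the last step left them, time stands still between calls to the robot, and variables do not carry over. Pictures are saved under pics/ and viewed, at most 10 in all, crops included, and the job is handed in when it is done.

Besides the shell and the picture viewer there is one more tool, called after ">>>" in YAML: its name, and indented under it one key for each argument. jog_arm: Moves the arm, as the interface text tells. Its arguments: {"type":"object","properties":{"steps":{"type":"array"},"grip_force":{"type":"number"}},"required":["steps"]}

```bash
mkdir -p pics; cat > h.py <<'E'
import numpy as np,cv2
from plant import bot,viewer,order
def cam(n,save=None):
    c=viewer.read_camera(n)
    c['f']=210/np.tan(np.radians(c['fovy'])/2)
    c['R']=np.array(c['R']);c['t']=np.array(c['t'])
    if save: cv2.imwrite('pics/%s.png'%save,c['pixels'])
    return c
def ray(c,u,v):
    d=c['R'].T@np.array([(u-c['cx'])/c['f'],(v-c['cy'])/c['f'],1.]); return -c['R'].T@c['t'],d/np.linalg.norm(d)
def plane(c,u,v,z):
    o,d=ray(c,u,v); return o+d*(z-o[2])/d[2]
def proj(c,X):
    p=c['R']@np.asarray(X,float)+c['t']; return np.array([c['f']*p[0]/p[2]+c['cx'],c['f']*p[1]/p[2]+c['cy']])
def tri(c1,p1,c2,p2):
    o1,d1=ray(c1,*p1);o2,d2=ray(c2,*p2)
    s=np.linalg.lstsq(np.c_[d1,-d2],o2-o1,rcond=None)[0]
    a=o1+s[0]*d1;b=o2+s[1]*d2
    return (a+b)/2,np.linalg.norm(a-b)
E
python3 - <<'E'
from h import *
for n in ['top','side']:
    c=cam(n,n+'0'); print(n,c['f'],-c['R'].T@c['t'],c['R'].round(2).tolist())
s=bot.read_state();print(s)
a=cv2.imread('pics/top0.png');b=cv2.imread('pics/side0.png')
E
```

```text
top 508.695659998237 [ 0.48721128 -0.16733211  0.95607264] [[0.02, -1.0, 0.03], [-1.0, -0.02, -0.07], [0.07, -0.03, -1.0]]
side 473.1346670993383 [ 0.3651072  -0.92970797  0.45097357] [[0.96, -0.26, -0.01], [-0.13, -0.43, -0.89], [0.23, 0.86, -0.45]]
{'time_s': 0.1, 'qpos': array([-7.66485372e+01,  2.78848851e+00,  5.60200189e+00,  9.29344840e+01,
        7.20354626e-04,  8.26784236e+01]), 'qvel': array([-0.02229703, -0.09131604,  0.14184161,  0.06832272,  0.03538333,
        0.0054743 ]), 'effort': array([ 1.75657646e-03, -3.39850724e+01,  3.20935678e+01,  1.58560375e-02,
       -1.62390616e-04, -5.20341850e-07]), 'tool_pos': array([ 0.18521974, -0.49068045,  0.24124802]), 'tool_rot': array([-1.79880108e+02, -1.61307331e-02,  2.06730216e+01]), 'force': array([0.33937327, 0.74468953, 0.76305259]), 'ft_torque': array([-0.00200088, -0.00664344,  0.01594145]), 'grip_force': 0.0, 'width': 0.9996337455269412}
```

View pics/top0.png

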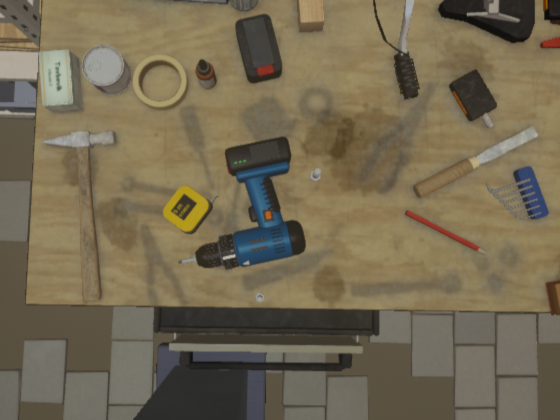

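View pics/side0.png

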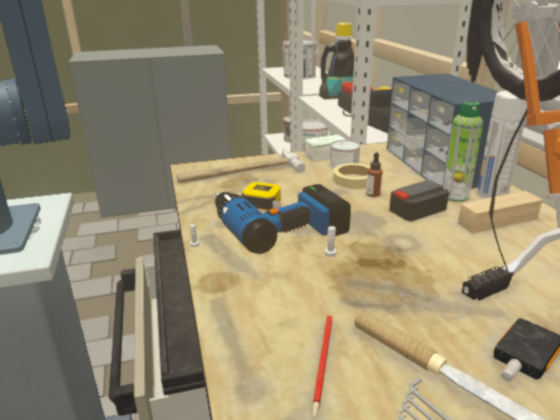

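The top view shows the drill with its barrel running from about (300,240) to the bit at (180,262). The orange button is near (268,215), the tape at (187,210), and the bolts at (260,297) and (316,175). The side view confirms this layout. Next I'll zoom in on the drill.

```bash
python3 - <<'E'
from h import *
a=cv2.imread('pics/top0.png')[165:305,170:325];b=cv2.imread('pics/side0.png')[170:262,180:360]
cv2.imwrite('pics/z1.png',cv2.resize(a,None,fx=4.2,fy=4.2,interpolation=cv2.INTER_CUBIC))
cv2.imwrite('pics/z2.png',cv2.resize(b,None,fx=4.4,fy=4.4,interpolation=cv2.INTER_CUBIC))
for n,(x0,y0,x1,y1) in {'top':(240,190,300,240),'side':(255,195,310,235)}.items():
    im=cv2.imread(f'pics/{n}0.png');h=cv2.cvtColor(im,cv2.COLOR_BGR2HSV)
    m=cv2.inRange(h,(4,150,110),(18,255,255));k=np.zeros_like(m);k[y0:y1,x0:x1]=m[y0:y1,x0:x1]
    nn,l,s,ce=cv2.connectedComponentsWithStats(k)
    print(n,s[1:].tolist(),ce[1:].round(1).tolist())
E
```

```text
top [[265, 211, 7, 8, 45]] [[267.8, 214.6]]
side [[269, 208, 9, 6, 40]] [[273.0, 210.7]]
```

View pics/z1.png

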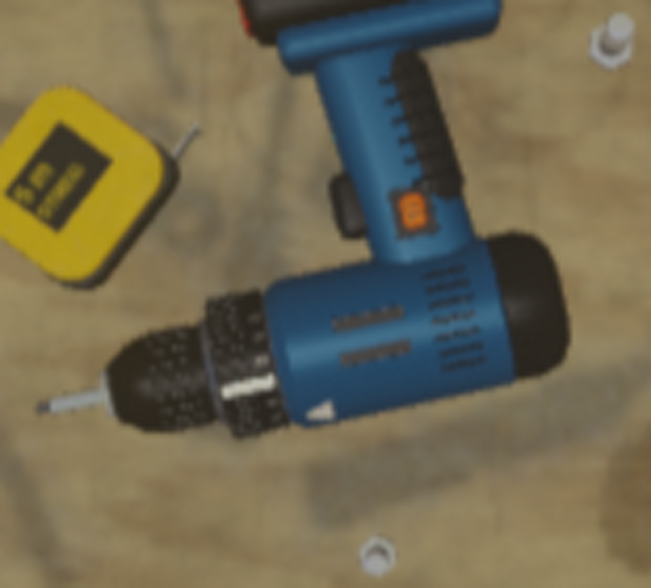

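View pics/z2.png

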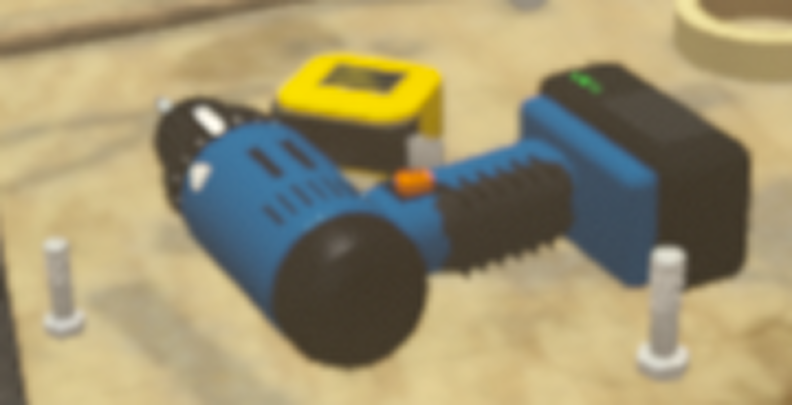

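The crops show the collar's white line at about top pixel (229,257), between the top and the arrow at (246.4,262.9). The bit tip is near (180,262), and the orange button shows in both views.

```bash
cat >> h.py <<'E'
def fit(c,s,pb,pbs,tip):
    B,g=tri(c,pb,s,pbs); T=plane(c,*tip,.033)
    # yaw from button (48,-45) to tip (0,130)
    v=(T-B)[:2]; yaw=np.arctan2(v[1],v[0])-np.arctan2(175,-48)
    return B,g,T,yaw,np.linalg.norm(v)
E
python3 - <<'E'
from h import *
c=cam('top');s=cam('side')
B,g,T,yaw,L=fit(c,s,(267.8,214.6),(273,210.7),(180,262.1))
print('button',B,'gap',g,'tip',T,'yaw',np.degrees(yaw),'len',L,'expect',np.hypot(175,48)/1e3)
ex=np.array([np.cos(yaw),np.sin(yaw)]);ey=np.array([-ex[1],ex[0]])
Bp=plane(c,267.8,214.6,.0585)[:2]; print('Bp',Bp)
O=((Bp-.048*ex+.045*ey)+(T[:2]-.13*ey))/2
W=lambda x,y,z:np.array([*(O+x*ex+y*ey),z])
print('O',O,'crest',W(0,.038,.064),'button',W(.048,-.045,.0585))
z=lambda u,v:(170+u/4.2,165+v/4.2)
# line/arrow angle: ray vs cylinder
def ang(c,p,r):
    o,d=ray(c,*p);o2=np.array([(o[:2]-O)@ex,o[2]-.033]);d2=np.array([d[:2]@ex,d[2]])
    k=np.roots([d2@d2,2*o2@d2,o2@o2-r*r]);k=min(k.real);q=o2+k*d2;P=o+k*d
    return np.degrees(np.arctan2(-q[0],q[1])),(P[:2]-O)@ey
for nm,p,r in [('lineL',z(222,391),.031),('lineR',z(272,382),.031),('arrow',z(321,411),.033)]: print(nm,ang(c,p,r))
zs=lambda u,v:(180+u/4.4,170+v/4.4)
print('side line',ang(s,zs(208,120),.031),'arrow',ang(s,zs(200,177),.033))
print('short',plane(c,*z(377,553),.042),'long',plane(c,*z(618,28),.053))
print('tape',plane(c,187,209,.035))
for n,X in [('crest',W(0,.038,.064)),('rear',W(0,-.1,.033)),('hL',W(-.033,.019,.033)),('hR',W(.033,.019,.033))]: print(n,(np.array(proj(c,X))-[170,165])*4.2)
E
```

```text
button [ 0.54840043 -0.17219445  0.05532535] gap 0.0005825978927198192 tip [ 0.46130723 -0.01650287  0.033     ] yaw 13.884262914734151 len 0.17839588921168936 expect 0.181463494951464
Bp [ 0.5484698  -0.17223568]
O [ 0.4917881 -0.1413866] crest [ 0.48266956 -0.10449687  0.064     ] button [ 0.54918392 -0.17355366  0.0585    ]
lineL (np.float64(18.16981171384127), np.float64(0.04971641447562614))
lineR (np.float64(20.031238654146563), np.float64(0.02872487760807376))
arrow (np.float64(55.030039619281034), np.float64(0.01188441636764151))
side line (np.float64(15.865230027960617), np.float64(0.03870597236859747)) arrow (np.float64(52.55150157630034), np.float64(0.007479645652889783))
short [ 0.4030146  -0.16112161  0.042     ] long [ 0.62798146 -0.25917804  0.053     ]
tape [ 0.55708493 -0.02619438  0.035     ]
crest [244.37002545 361.99531764]
rear [561.84931337 290.96167878]
hL [309.33741931 427.12530071]
hR [276.20692291 277.07492513]
```

The arrow measures 54°±1.5 and the line 16–20°, so the collar sits two clicks below 0 (-0.63 rad). I'll do the button first: shut the fingers, line the tool up with the drill, and fly over at height.

>>> jog_arm:
  steps:
    - [[0,0,0,0,0.118],[0,40,-20,0,0],[0,40,-20,0,0],[0,40,-20,0,0],[0,40,-20,0,0],[0,40,-20,0,0],[0,40,-20,0,0],[0,40,-20,0,0]]
  grip_force: 20

```text
time_s: 1.2
tool_pos: [0.4244, -0.2869, 0.2421]
tool_rot: [-180.0, 0.0, 13.9]
force: [1.1, -1.0, 0.3]
width: -0.003
grip_force: 0.0
```

>>> jog_arm:
  steps:
    - [[0,40,-20,0,0],[0,40,-20,0,0],[0,40,-20,0,0],[0,0,0,0,0],[0,0,0,0,0]]

```text
time_s: 1.82
tool_pos: [0.5251, -0.2009, 0.242]
tool_rot: [-180.0, 0.1, 13.9]
force: [-0.7, 0.2, 0.2]
width: 0.003
grip_force: 0.0
```

```bash
cat >> h.py <<'E'
O0=np.array([.4918,-.1414]);YAW=np.radians(13.88)
def togo(x,y,z,O=O0):
    s=bot.read_state();p=s['tool_pos'];yw=np.radians(s['tool_rot'][2])
    ex=np.array([np.cos(YAW),np.sin(YAW)]);ey=np.array([-ex[1],ex[0]])
    d=O+x*ex+y*ey-p[:2];tx=np.array([np.cos(yw),np.sin(yw)]);ty=np.array([tx[1],-tx[0]])
    print('t',s['time_s'],'pos',p.round(4),'rot',s['tool_rot'].round(2),'F',s['force'].round(2),'w',s['width'],'to go mm',(1e3*np.array([d@tx,d@ty,p[2]-.011-z])).round(1))
E
python3 -c "
from h import *
togo(.048,-.045,.0585)"
```

```text
t 1.825 pos [ 0.5251 -0.2009  0.242 ] rot [-1.7999e+02  7.0000e-02  1.3940e+01] F [-0.67  0.18  0.18] w 0.0033228998086566566 to go mm [ 30.  -20.8 172.5]
```

>>> jog_arm:
  steps:
    - [[0,30,-21,0,0],[0,0,0,40,0],[0,0,0,40,0],[0,0,0,40,0],[0,0,0,0,0],[0,0,0,0,0]]

```text
time_s: 2.58
tool_pos: [0.5498, -0.1744, 0.1241]
tool_rot: [179.9, -0.1, 13.8]
force: [0.1, -1.0, -0.1]
width: -0.001
grip_force: 0.0
```

```bash
python3 -c "
from h import *
togo(.048,-.045,.0585)
c=cam('wrist','w1')
h=cv2.cvtColor(c['pixels'],cv2.COLOR_BGR2HSV);m=cv2.inRange(h,(4,150,110),(18,255,255))
n,l,s,ce=cv2.connectedComponentsWithStats(m)
for i in range(1,n):
  if s[i,4]>60: print(s[i],ce[i],plane(c,*ce[i],.0585))
print(proj(c,[*bot.read_state()['tool_pos'][:2],.0585]))
"
```

```text
t 2.575 pos [ 0.5498 -0.1744  0.1241] rot [ 1.7992e+02 -9.0000e-02  1.3830e+01] F [ 0.09 -1.03 -0.1 ] w -0.0008457899955291097 to go mm [-0.4 -1.  54.6]
[277 218  19  26 388] [285.73195876 229.96134021] [ 0.54984947 -0.17220585  0.0585    ]
[290.09271111 229.67581779]
```

View pics/w1.png

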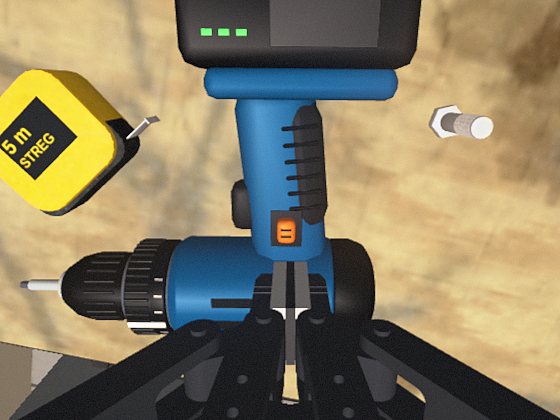

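The wrist view puts the button at (286,230), 2 mm to the left of the finger line. I'll correct for that and descend.

>>> jog_arm:
  steps:
    - [[0,0,-2,25,0],[0,0,0,22,0],[0,0,0,0,0],[0,0,0,2,0],[0,0,0,2,0],[0,0,0,2,0],[0,0,0,0,0]]

```text
time_s: 3.5
tool_pos: [0.5493, -0.1715, 0.0696]
tool_rot: [180.0, -0.0, 13.9]
force: [-0.2, -0.7, 0.4]
width: -0.003
grip_force: 0.2
```

>>> jog_arm:
  steps:
    - [[0,0,0,1,0],[0,0,0,1,0],[0,0,0,0,0]]

```text
time_s: 3.88
tool_pos: [0.5493, -0.1715, 0.0676]
tool_rot: [180.0, -0.0, 13.9]
force: [0.3, -0.6, 2.7]
width: 0.001
grip_force: 1.2
```

>>> jog_arm:
  steps:
    - [[0,0,0,1,0],[0,0,0,1,0],[0,0,0,1,0],[0,0,0,0,0]]

```text
time_s: 4.38
tool_pos: [0.5493, -0.1715, 0.0642]
tool_rot: [180.0, -0.0, 13.9]
force: [0.4, -0.6, 1.9]
width: 0.001
grip_force: 0.7
```

>>> jog_arm:
  steps:
    - [[0,0,0,1,0],[0,0,0,0,0]]

```text
time_s: 4.62
tool_pos: [0.5493, -0.1715, 0.0636]
tool_rot: [180.0, -0.0, 13.9]
force: [0.2, -0.9, 3.8]
width: -0.003
grip_force: 1.5
```

>>> jog_arm:
  steps:
    - [[0,0,0,0.7,0],[0,0,0,0,0]]

```text
time_s: 4.88
tool_pos: [0.5493, -0.1715, 0.0635]
tool_rot: [180.0, -0.0, 13.9]
force: [0.0, -0.1, 5.8]
width: -0.0
grip_force: 2.9
```

>>> jog_arm:
  steps:
    - [[0,0,0,0.7,0],[0,0,0,0,0]]

```text
time_s: 5.12
tool_pos: [0.5493, -0.1715, 0.0635]
tool_rot: [180.0, -0.0, 13.9]
force: [-1.4, -0.3, 8.1]
width: -0.001
grip_force: 4.1
```

The travel has stopped at 63.5 mm and the force is rising, so the button has bottomed. I'll lift and go above the collar.

>>> jog_arm:
  steps:
    - [[0,0,0,-25,0],[0,0,0,-20,0],[0,-13,-28,0,0],[0,-13,-28,0,0],[0,-12,-28,0,0],[0,0,0,0,0],[0,0,0,0,0]]

```text
time_s: 6.0
tool_pos: [0.4919, -0.099, 0.1064]
tool_rot: [-180.0, 0.0, 13.9]
force: [0.5, 0.0, 0.3]
width: 0.002
grip_force: 0.0
```

```bash
python3 -c "
from h import *
togo(.010,.039,.064)
c=cam('wrist','w2')
h=cv2.cvtColor(c['pixels'],cv2.COLOR_BGR2HSV);m=cv2.inRange(h,(4,150,110),(18,255,255))
n,l,s,ce=cv2.connectedComponentsWithStats(m)
for i in range(1,n):
  if s[i,4]>60: print(s[i],ce[i],plane(c,*ce[i],.0525))
c=cam('top')
h=cv2.cvtColor(c['pixels'],cv2.COLOR_BGR2HSV)
"
```

```text
t 6.0 pos [ 0.4919 -0.099   0.1064] rot [-1.800e+02  3.000e-02  1.392e+01] F [0.54 0.03 0.33] w 0.0018487377841683054 to go mm [-0.3  2.1 31.4]
[450 159  19  23 332] [458.88855422 170.14156627] [ 0.54833809 -0.1722237   0.0525    ]
```

View pics/w2.png

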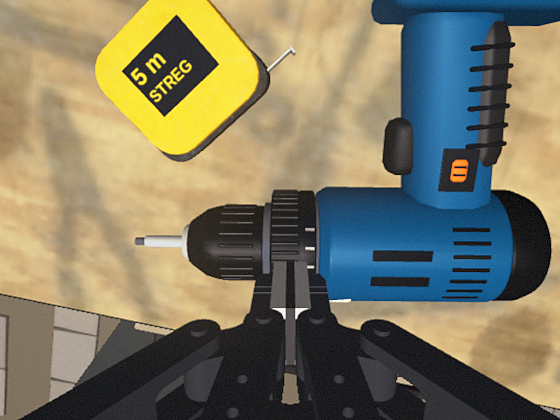

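The wrist view shows the collar spanning columns 271–318 with the fingers at about 290, so I need roughly 1.5 mm toward the housing. Then I'll descend.

>>> jog_arm:
  steps:
    - [[0,0,1.5,14,0],[0,0,0,12,0],[0,0,0,0,0],[0,0,0,2,0],[0,0,0,2,0],[0,0,0,0,0]]

```text
time_s: 6.85
tool_pos: [0.4925, -0.1004, 0.0771]
tool_rot: [180.0, -0.0, 13.9]
force: [0.4, 0.4, -0.3]
width: 0.004
grip_force: 0.0
```

>>> jog_arm:
  steps:
    - [[0,0,0,1,0],[0,0,0,1,0],[0,0,0,1,0],[0,0,0,0,0]]

```text
time_s: 7.35
tool_pos: [0.4927, -0.1004, 0.0748]
tool_rot: [180.0, -0.0, 13.9]
force: [-0.7, 0.1, 3.6]
width: 0.002
grip_force: 2.2
```

>>> jog_arm:
  steps:
    - [[0,0,0,1,0],[0,0,0,0.7,0],[0,0,0,0,0]]

```text
time_s: 7.72
tool_pos: [0.494, -0.1002, 0.0745]
tool_rot: [180.0, -0.2, 13.9]
force: [-0.4, 1.4, 8.8]
width: 0.003
grip_force: 4.3
```

>>> jog_arm:
  steps:
    - [[0,-2,0,0,0],[0,-2,0,0,0],[0,-2,0,0,0],[0,-2,0,0,0],[0,0,0,0,0]]

```text
time_s: 8.35
tool_pos: [0.4864, -0.102, 0.0748]
tool_rot: [180.0, -0.3, 13.9]
force: [-1.6, 2.2, 10.4]
width: -0.002
grip_force: 5.0
```

>>> jog_arm:
  steps:
    - [[0,-2,0,0,0],[0,-2,0,0,0],[0,0,0,0,0]]

```text
time_s: 8.72
tool_pos: [0.4827, -0.1029, 0.0748]
tool_rot: [180.0, -0.3, 13.9]
force: [-0.5, 1.8, 9.8]
width: 0.002
grip_force: 4.7
```

```bash
python3 -c "
from h import *
togo(-.010,.039,.064)"
```

```text
t 8.725 pos [ 0.4827 -0.1029  0.0748] rot [179.98  -0.31  13.94] F [-0.5   1.75  9.76] w 0.002418508562933626 to go mm [-10.4   0.6  -0.2]
```

>>> jog_arm:
  steps:
    - [[0,-2,0,0,0],[0,-2,0,0,0],[0,-2,0,0,0],[0,-2,0,0,0],[0,0,0,0,0]]

```text
time_s: 9.35
tool_pos: [0.474, -0.1049, 0.0745]
tool_rot: [180.0, -0.2, 13.9]
force: [-2.4, 2.7, 9.2]
width: -0.004
grip_force: 5.2
```

>>> jog_arm:
  steps:
    - [[0,0,0,-4,0],[0,0,0,-25,0],[0,0,0,-40,0],[0,50,-20,0,0],[0,50,-20,0,0],[0,50,-20,0,0],[0,0,0,0,0]]

```text
time_s: 10.22
tool_pos: [0.6057, -0.0087, 0.1385]
tool_rot: [-179.9, 0.1, 14.1]
force: [0.1, -0.2, -0.1]
width: -0.004
grip_force: 0.0
```

```bash
python3 -c "
from h import *
togo(-.010,.039,.064)
a=cam('top')['pixels'][165:305,170:325];b=cam('side')['pixels'][170:250,180:315]
cv2.imwrite('pics/z3.png',np.vstack([cv2.resize(a,(400,361),interpolation=2),cv2.resize(b,(400,237),interpolation=2)]))"
```

```text
t 10.225 pos [ 0.6057 -0.0087  0.1385] rot [-1.7992e+02  1.2000e-01  1.4120e+01] F [ 0.07 -0.18 -0.12] w -0.0036015203186469426 to go mm [-152.6   61.8   63.5]
```

View pics/z3.png

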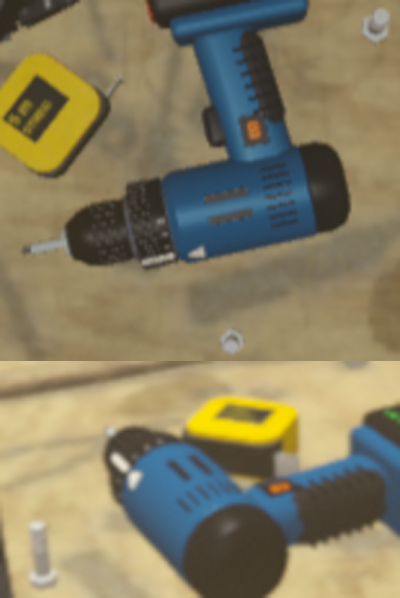

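The line at crop (158,260) now looks opposite the arrow at (197,253), and the button sits nearly flush. I'll confirm the angles in numbers, using both views.

```bash
python3 - <<'E'
from h import *
c=cam('top');s=cam('side')
ex=np.array([np.cos(YAW),np.sin(YAW)]);ey=np.array([-ex[1],ex[0]])
def ang(c,p,r):
    o,d=ray(c,*p);o2=np.array([(o[:2]-O0)@ex,o[2]-.033]);d2=np.array([d[:2]@ex,d[2]])
    k=min(np.roots([d2@d2,2*o2@d2,o2@o2-r*r]).real);q=o2+k*d2
    return np.degrees(np.arctan2(-q[0],q[1])).round(1),(((o+k*d)[:2]-O0)@ey).round(4)
for n,cc,(x0,y0,x1,y1) in [('top',c,(215,235,255,272)),('side',s,(205,185,235,225))]:
    h=cv2.cvtColor(cc['pixels'],cv2.COLOR_BGR2HSV);m=cv2.inRange(h,(0,0,120),(180,70,255));k=np.zeros_like(m);k[y0:y1,x0:x1]=m[y0:y1,x0:x1]
    nn,l,st,ce=cv2.connectedComponentsWithStats(k)
    for i in range(1,nn):
        if st[i,4]>5: print(n,st[i],ce[i].round(1),ang(cc,ce[i],.031),ang(cc,ce[i],.033))
for n,cc in [('top',c),('side',s)]:
    h=cv2.cvtColor(cc['pixels'],cv2.COLOR_BGR2HSV);m=cv2.inRange(h,(4,150,110),(18,255,255));m[:195]=0;m[240:]=0;m[:,:240]=0;m[:,310:]=0
    M=cv2.moments(m,True);p=(M['m10']/M['m00'],M['m01']/M['m00']);print(n,p,M['m00'])
    if n=='top': q=p
print(tri(c,q,s,p))
E
```

```text
top [243 260   6   5  20] [246.1 262.6] (np.float64(58.5), np.float64(0.0125)) (np.float64(53.1), np.float64(0.0123))
top [220 263  18   8  42] [228.5 266. ] (np.float64(55.0), np.float64(0.0439)) (np.float64(50.1), np.float64(0.0437))
side [213 192   7   7  21] [216.  194.2] (np.float64(36.2), np.float64(0.0729)) (np.float64(36.2), np.float64(0.0696))
side [217 201  11  13  59] [222.3 206.4] (np.float64(51.8), np.float64(0.0272)) (np.float64(50.8), np.float64(0.024))
side [215 218   9   7  29] [219.7 222.3] (np.float64(123.0), np.float64(0.037)) (np.float64(123.0), np.float64(0.037))
top (267.8709677419355, 214.96774193548387) 31.0
side (274.0, 212.1578947368421) 19.0
(array([ 0.54902487, -0.17257217,  0.05227164]), np.float64(0.001596338844962094))
```

The line is at 55° against the arrow's 54°, so it is in the detent. The button bottomed at 52.5 mm. The drill hasn't moved, and the arm is clear.

```bash
python3 -c "
from h import *
print(order.sign_off())"
```

```text
the job is handed in; nothing more can be done
None
```

I handed in the job at about 10 s: the collar's white line clicked in at the arrow (55° measured, arrow at 54°), the direction button is pressed until it bottomed, the drill measured as unmoved, and the tape measure and bolts were never touched; sign-off returned no verdict.

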